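Push the grip rack through the gated chute

ROBOT

A 6-joint arm with a two-finger parallel gripper is mounted at the origin on a cart in front of the work surface, level with it; the furniture and walls round the work are solid. World frame = base frame: x ahead of the robot, y to its left, z up, the work surface at z = 0. Lengths are in m, angles in rad, forces in N, time in s.
With the tool pointing down it reaches from about 0.4 to 0.825 m from the base axis. Payload 7 kg.
Tool frame: the origin (TCP) lies midway between the tips of the shut fingers; the grasp point (between the pads) lies 19 mm behind it; z points along the fingers, y is the direction in which the jaws open and shut (so a half turn about z gives the same grasp; the last joint's range is limited). The gripper opens to 88 mm and grips with 3 to 60 N. Pads are 19 mm wide; open, the fingers measure 130 mm over their backs; the gripper's body (78 mm by 193 mm) begins 47 mm behind the grasp point.
Start: joints at [-0.944, 0.359, 0.012, 0, -1.224, -0.288], TCP at [0.224, -0.637, 0.227] pointing down, gripper open.
Joint ranges: [-3.07, 3.07], [-1.43, 2.12], [-1.02, 1.25], [-3.03, 1.67], [-3.05, -0], [-3.03, 3.03]. Speed limits (rad/s): [2.39, 2.39, 3.01, 3.14, 3.14, 3.14].

INTERFACE

Orientations are given as [roll, pitch, yaw] about the fixed x, y, z axes, in that order (R = Rz(yaw) Ry(pitch) Rx(roll)).
In Python, from station import get_state, grab_frame, camera_info, job_done gives the robot as it stands. The module is installed in compiled form; this text tells all that it offers.
- The arm moves only by the shell command python3 -m inch 'ROWS' [FORCE]. ROWS is JSON, a list that holds one entry, the list of rows, each a list of 7 numbers: the shift along the tool's x, y, z normalised to -1 to 1, where 1 is 50 cm, then the turn, a rotation vector about the tool's x, y, z normalised to -1 to 1, where 1 is 180 degrees, then the closure, from 0 (fully open) to 1 (shut). A call has 1 to 20 rows; each row shifts and turns the commanded pose from where the row before left it, along the tool's axes as they then stand; what a row does not reach is not made up. A row lasts 1/10 s, in which the tool goes at most 50 mm and 8.59 degrees, less where a joint would pass 70% of its speed; a pose out of reach is approached as far as the arm can. A call with a number of a shift or a turn outside -1 to 1 is refused whole. A call with a gripper value outside its range is refused whole. The fingers move at their own pace and stop on an object; FORCE is the grip in N (left out, the last holds). Time passes only in rows, so rows that do not move let the fingers close. It gives the time, the measured TCP pose, the force and the opening at its end, in the units of the state.
- get_state(): the state, without advancing time (a new reading comes with each control period).
- grab_frame(name): name is "scene" or "top"; returns the picture (480x640x3 uint8, blue, green, red); there is no depth.
- camera_info(name): a dict with "vertical_fov" (degrees; the focal length in pixels is half the picture's height over the tangent of half this angle, whatever the lens; pixels are square), "cx", "cy" (the principal point, pixels), "R" (3x3) and "t" (3): a world point X has camera coordinates R X + t. Camera axes: x right, y down, z forward; pixel columns grow to the right and rows downward; lengths in m; the calibration is good to about 2 mm. A picture is of the moment at which its call begins. camera_info takes no time and is no camera call.
- job_done(): hands the job in, once; it reports no verdict.
The state is a dict: "t": time; "q": joint angles; "qd": joint speeds; "joint_efforts": joint torques, N m; "eef_pos": TCP position; "ee_rot": TCP orientation; "force": force on the tool from outside, world axes, zero at the start; "moment": the same for the moment, N m; "width": finger opening in m.
Only numpy, scipy, OpenCV 4.12 (cv2) and the standard library are available. Lean on these libraries where they do the work, as an engineer would, in place of code of your own. Each camera call takes 0.05 s, during which the arm holds its last target.

TASK

A white rack with two tattoo-machine grips waits in the chute in front of a red spring gate. Press the long yellow treadle down with one fingertip and hold the gate down while you push the rack by its green rear plate past the gate into the blue bay, then let go, so that the gate springs fully up behind the rack. Push only: do not pick up or tip the rack or its grips, do not let the gate come up under the rack, and leave the bottles, jar and marker round about where they are.

Things in the scene. Friction and masses are not known exactly. Their poses are not given: they have to be found in the camera images.
- chute: Fixed dark steel chute. Origin on the table under its middle, z up. The rack is pushed along its -y. Deck top at z 40 mm, y +170 to -165 mm, grey before the gate, blue in the bay behind it. Side walls 5 mm thick, inner faces at x -32 and +32 mm, tops at z 56 mm; the treadle lies outside the -x wall. End stop with rubber pad at y -154 mm, top at z 62 mm. Nothing spans over the chute.
- gate_line (a point): Middle of the deck slot in which the red gate blade stands, at deck height (chute x 0, y -20, z 40 mm). The blade is 6 mm thick along y, spans x about -18 to +12 mm and stands 7 to 16 mm above the deck when shut; fully down it lies 4 mm below the deck. The rack cannot pass while it stands up.
- gate (a joint): Angle of the hinged gate, rad: 0 = blade up (shut), 0.26 = fully down against its stop; from about 0.2 it is below the deck. A spring shuts it. The hinge runs along the chute's y at chute x +60, z 8 mm; gate and treadle turn together.
- treadle_top (a point): Yellow treadle bar with black top strip, rigidly part of the gate: 24 mm wide, 260 mm long (chute y -80 to +180 mm). This point: middle of its top face, at chute x -45, y 50, z 81 mm with the gate shut (sloping 0.26 rad down to +x); fully pressed it is level at chute x -60, z 52 mm. Pressing takes 3 N at first, 8 N at the stop, anywhere along it; a fingertip can slide along it.
- rack: Loose white tray on two steel skids, 58 mm wide (x), 80 mm long (y), about 0.25 kg without the grips. Origin: centre of its underside; axes nearly as the chute's. Walls 24 mm high. The green push plate is its rear (+y) end: 58 mm wide, top 42 mm above the origin, rear face at y +40 mm; bare deck lies behind it.
- grip_steel: Light grey steel machine grip, 21x62x21 mm, lying loose along y in one slot of the rack. Origin: centre of its underside, about 8 mm above the rack's origin.
- grip_black: Black machine grip, 21x62x21 mm, lying loose along y in the other slot of the rack. Origin: centre of its underside.
- ink_amber: Bystander: dark ink bottle with amber label and light blue tip, 29 mm wide, 86 mm high, standing behind the chute. Origin: centre of its underside.
- ink_orange: Bystander: white ink bottle with orange label and black cap, 29 mm wide, 96 mm high, standing behind the chute. Origin: centre of its underside.
- jar_petrol: Bystander: jar with red lid, 63 mm wide, 55 mm high, at the right. Origin: centre of its underside.
- marker_violet: Bystander: white marker with violet cap, 11x135x12 mm, lying at the left. Origin: centre of its underside.
Mind the look-alikes: they are no part of the job. There is more than one size of the grip_black; the job needs the smaller.

How it is judged:
By the outcome, as a careful person would: the job done as asked, in the order asked, and still so for the second after the job is handed in, with the robot touching nothing.
It also fails if it takes over 42 s, if anything falls off the work surface, if the arm or the gripper's body presses on something with over 40 N, if the wrist force passes 120 N, or if a joint passes its speed limit or range.

## Working session

There is one attempt and no reset: what is moved stays moved. The work goes in short steps, Python scripts to look and compute and a shell command to move; the robot and the scene stay as the last step left them, time stands still between calls to the robot, and variables do not carry over. Pictures are saved under pics/ and viewed, and the job is handed in when it is done.

```bash
mkdir -p pics; python3 - <<'E'
from station import *
import cv2
for n in("scene","top"):
    cv2.imwrite(f"pics/{n}0.png",grab_frame(n)); print(n,camera_info(n))
print(get_state())
E
```

```text
scene {'vertical_fov': 50.74990521145416, 'cx': 324.60704004809713, 'cy': 242.18653768879543, 'R': array([[-0.8889973 , -0.45787421, -0.00591736],
       [-0.18126772,  0.36375305, -0.91368799],
       [ 0.42050662, -0.81119352, -0.40637329]]), 't': array([0.4729927 , 0.20906861, 1.0524229 ])}
top {'vertical_fov': 53.33651880997881, 'cx': 319.01088563065696, 'cy': 234.68270120150015, 'R': array([[ 0.00489477, -0.99985751, -0.01615528],
       [-0.98213048, -0.00176725, -0.18819297],
       [ 0.18813761,  0.01678776, -0.98199919]]), 't': array([-0.05565486,  0.56318485,  1.04474874])}
{'t': 0.1, 'q': array([-9.43915442e-01,  3.59304704e-01,  1.11391572e-02, -2.88808751e-04,
       -1.22409951e+00, -2.88098456e-01]), 'qd': array([ 0.00047645, -0.00145627,  0.00281239,  0.00176083, -0.00100932,
        0.0003363 ]), 'joint_efforts': array([ 4.80056369e-04, -5.84162521e+01,  2.93751007e+01,  7.01547280e+00,
        1.02054072e-02, -5.66768222e-05]), 'eef_pos': array([ 0.22414729, -0.63622874,  0.22572183]), 'ee_rot': array([ 3.14010731e+00, -1.57020828e-04, -2.80290844e+00]), 'force': array([ 0.19650352, -0.48628614, -0.70412019]), 'moment': array([-0.04254812,  0.01129105, -0.08393515]), 'width': 0.08755717626011646}
```

View pics/scene0.png

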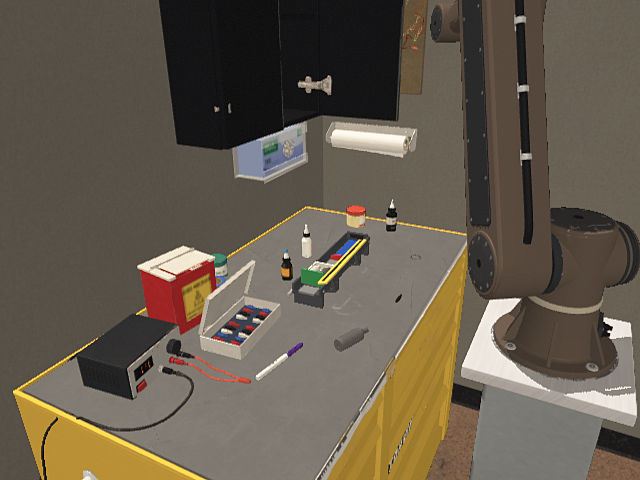

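View pics/top0.png

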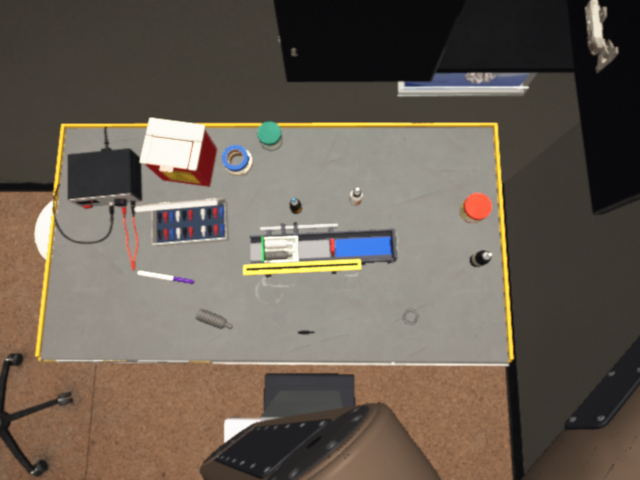

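The chute runs along world y, with the rack at image left. The treadle is on the robot's side. I'll zoom in to measure it.

```bash
python3 - <<'E'
import cv2
a=cv2.imread("pics/top0.png")[180:300,230:420]
cv2.imwrite("pics/topz.png",cv2.resize(a,None,fx=4.2,fy=4.2,interpolation=cv2.INTER_CUBIC))
a=cv2.imread("pics/scene0.png")[220:310,280:390]
cv2.imwrite("pics/scz.png",cv2.resize(a,None,fx=6.5,fy=6.5,interpolation=cv2.INTER_CUBIC))
E
```

```text
(no output)
```

View pics/topz.png

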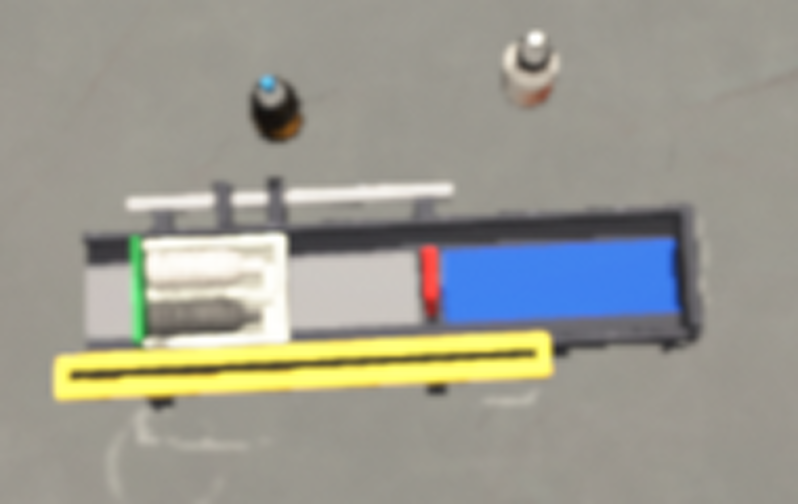

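View pics/scz.png

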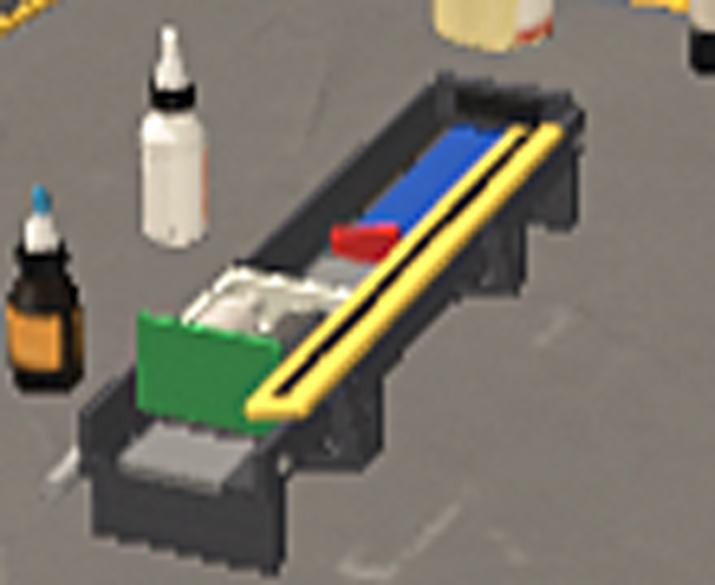

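```bash
cat > h.py <<'E'
import numpy as np,cv2
from station import *
def ray(n,u,v,z):
    c=camera_info(n);f=240/np.tan(np.radians(c["vertical_fov"]/2))
    R=np.array(c["R"]);t=np.array(c["t"]);o=-R.T@t
    d=R.T@np.array([(u-c["cx"])/f,(v-c["cy"])/f,1]);return o+d*(z-o[2])/d[2]
def mask(im,lo,hi,roi):
    m=cv2.inRange(cv2.cvtColor(im,cv2.COLOR_BGR2HSV),lo,hi);k=np.zeros_like(m);x0,y0,x1,y1=roi;k[y0:y1,x0:x1]=m[y0:y1,x0:x1]
    n,l,s,c=cv2.connectedComponentsWithStats(k);i=1+np.argmax(s[1:,4]);return (l==i).astype(np.uint8)
def rect(m):
    c,_=cv2.findContours(m,0,2);return cv2.minAreaRect(max(c,key=cv2.contourArea))
E
python3 - <<'E'
from h import *
im=cv2.imread("pics/top0.png");roi=(230,215,420,290)
np.set_printoptions(precision=4,suppress=True)
yl=mask(im,(22,100,120),(35,255,255),roi);r=rect(yl);print("yellow",r)
P=[ray("top",*p,.081) for p in cv2.boxPoints(r)];print(np.array(P));c=np.mean(P,0);print(c)
d=max((P[0]-P[1],P[1]-P[2]),key=np.linalg.norm);d=d*np.sign(d[1]);yaw=np.arctan2(-d[0],d[1]);print("yaw",yaw,np.linalg.norm(d))
Rz=np.array([[np.cos(yaw),-np.sin(yaw)],[np.sin(yaw),np.cos(yaw)]])
O=c[:2]-Rz@[-.045,.05];print("origin",O)
ch=lambda u,v,z:Rz.T@(ray("top",u,v,z)[:2]-O)
for nm,lo,hi,z in(("green",(45,80,60),(80,255,255),.082),("blue",(100,150,100),(120,255,255),.04),("red",(0,150,80),(8,255,255),.05)):
    m=mask(im,lo,hi,roi);r=rect(m);print(nm,[ch(*p,z)*1000 for p in cv2.boxPoints(r)])
print("deck end",ch(250.5,250,.04)*1000)
# end stop right outer top edge
print("farwall top near/far corner",ch(250.3,236,.056)*1000,ch(394.5,229,.056)*1000)
im=cv2.imread("pics/scene0.png")
yl=mask(im,(22,100,120),(35,255,255),(280,220,390,310))
r=rect(yl);P=[ray("scene",*p,.081) for p in cv2.boxPoints(r)];P=np.array(P);print("scene treadle c",P.mean(0), "chute",Rz.T@(P.mean(0)[:2]-O))
E
```

```text
yellow ((301.9632568359375, 266.7193603515625), (11.751700401306152, 118.48065185546875), 87.30571746826172)
[[ 0.4923  0.1151  0.081 ]
 [ 0.5055 -0.1472  0.081 ]
 [ 0.4794 -0.1481  0.081 ]
 [ 0.4663  0.113   0.081 ]]
[ 0.4859 -0.0168  0.081 ]
yaw 0.05007501292616052 0.2626083382502172
origin [ 0.5333 -0.0645]
green [array([ 28.1285, 141.8871]), array([ 28.4587, 134.3955]), array([-28.1258, 130.6585]), array([-28.4523, 138.0752])]
blue [array([ 20.1487, -27.7695]), array([  20.4912, -155.976 ]), array([ -18.8744, -155.0216]), array([-19.2456, -27.6744])]
red [array([ 19.8297, -15.5714]), array([ 19.498 , -22.4578]), array([-15.2951, -20.6927]), array([-14.969 , -13.8472])]
deck end [  4.6369 169.4449]
farwall top near/far corner [ 34.5272 166.8461] [  34.885 -164.145]
scene treadle c [ 0.4853 -0.0131  0.081 ] chute [-0.0453  0.0537]
```

Both views agree: the chute origin is at about (0.533, -0.0645), yaw 0.050. The rack's rear face is at chute y≈139. My plan is to put the two fingers about 40 mm apart along chute x, one on the treadle and the other behind the green plate. First I'll rotate the tool and part-close the gripper.

```bash
python3 -m inch '[[[0,0,0,0,0,-0.0454,0.545],[0,0,0,0,0,-0.0454,0.545],[0,0,0,0,0,-0.0454,0.545],[0,0,0,0,0,-0.0454,0.545],[0,0,0,0,0,-0.0454,0.545],[0,0,0,0,0,-0.0454,0.545],[0,0,0,0,0,-0.0454,0.545],[0,0,0,0,0,-0.0454,0.545],[0,0,0,0,0,-0.0454,0.545],[0,0,0,0,0,0,0.545]]]' 20
cat >> h.py <<'E'
O=np.array([.5333,-.0645]);YAW=.05
Rz=np.array([[np.cos(YAW),-np.sin(YAW)],[np.sin(YAW),np.cos(YAW)]])
from scipy.spatial.transform import Rotation
def togo(cx,cy,z):
    s=get_state();p=s["eef_pos"];R=Rotation.from_euler("xyz",s["ee_rot"]).as_matrix()
    w=np.array([*(O+Rz@[cx,cy]),z]);cur=Rz.T@(p[:2]-O)
    print("t",round(s["t"],2),"chute mm",np.round(cur*1000,1),"z",round(p[2]*1000,1),"rot",np.round(s["ee_rot"],4),"w",round(s["width"]*1000,1),"F",np.round(Rz.T@s["force"][:2],1),round(s["force"][2],1))
    print("tool shift units",np.round(R.T@(w-p)/.5,4))
E
python3 -c "from h import *;togo(-.028,.158,.2)"
```

```text
t: 1.1
eef_pos: [0.2243, -0.6364, 0.226]
ee_rot: [3.141, 0.001, -1.517]
force: [0.5, -0.8, -0.4]
width: 0.0399
t 1.1 chute mm [-337.2 -555.7] z 226.0 rot [ 3.1413e+00  9.0000e-04 -1.5170e+00] w 39.9 F [ 0.5 -0.8] -0.4
tool shift units [-1.425  -0.6239  0.0531]
```

```bash
python3 -m inch '[[[-0.04,-0.017,0,0,0,0,0.545],[-0.0792,-0.0347,0,0,0,0,0.545],[-0.0792,-0.0347,0,0,0,0,0.545],[-0.0792,-0.0347,0,0,0,0,0.545],[-0.0792,-0.0347,0,0,0,0,0.545],[-0.0792,-0.0347,0,0,0,0,0.545],[-0.0792,-0.0347,0,0,0,0,0.545],[-0.0792,-0.0347,0,0,0,0,0.545],[-0.0792,-0.0347,0,0,0,0,0.545],[-0.0792,-0.0347,0,0,0,0,0.545],[-0.0792,-0.0347,0,0,0,0,0.545],[-0.0792,-0.0347,0,0,0,0,0.545],[-0.0792,-0.0347,0,0,0,0,0.545],[-0.0792,-0.0347,0,0,0,0,0.545],[-0.0792,-0.0347,0,0,0,0,0.545],[-0.0792,-0.0347,0,0,0,0,0.545],[-0.0792,-0.0347,0,0,0,0,0.545],[-0.0792,-0.0347,0,0,0,0,0.545],[-0.04,-0.017,0,0,0,0,0.545],[0,0,0,0,0,0,0.545]]]'
python3 -c "from h import *;togo(-.028,.158,.11)"
```

```text
t: 3.1
eef_pos: [0.4997, 0.094, 0.226]
ee_rot: [3.141, -0.0, -1.52]
force: [-0.8, -0.8, 0.0]
width: 0.0399
t 3.1 chute mm [-25.6 160. ] z 226.0 rot [ 3.1409e+00 -4.0000e-04 -1.5201e+00] w 39.9 F [-0.8 -0.8] 0.0
tool shift units [0.0039 0.0046 0.232 ]
```

```bash
python3 -m inch '[[[0.004,0.0046,0.05,0,0,0,0.545],[0,0,0.07,0,0,0,0.545],[0,0,0.07,0,0,0,0.545],[0,0,0.042,0,0,0,0.545],[0,0,0,0,0,0,0.545]]]'
python3 - <<'E'
from h import *
togo(-.028,.156,.095)
for n,(x0,y0,x1,y1) in {"scene":(260,200,400,310),"top":(220,180,420,330)}.items():
    f=grab_frame(n); cv2.imwrite(f"pics/{n}1.png",cv2.resize(f[y0:y1,x0:x1],None,fx=4 if n=="top" else 5,fy=4 if n=="top" else 5,interpolation=2))
E
```

```text
t: 3.6
eef_pos: [0.4945, 0.0878, 0.1079]
ee_rot: [3.136, -0.002, -1.523]
force: [0.5, -0.2, 1.3]
width: 0.0401
t 3.6 chute mm [-31.1 154. ] z 107.9 rot [ 3.1361e+00 -2.4000e-03 -1.5229e+00] w 40.1 F [ 0.4 -0.2] 1.3
tool shift units [-0.0041 -0.0064  0.0257]
```

View pics/scene1.png

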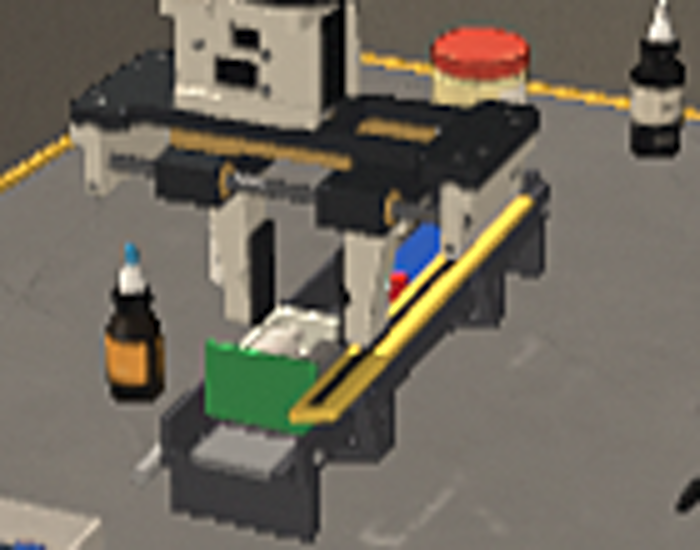

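View pics/top1.png

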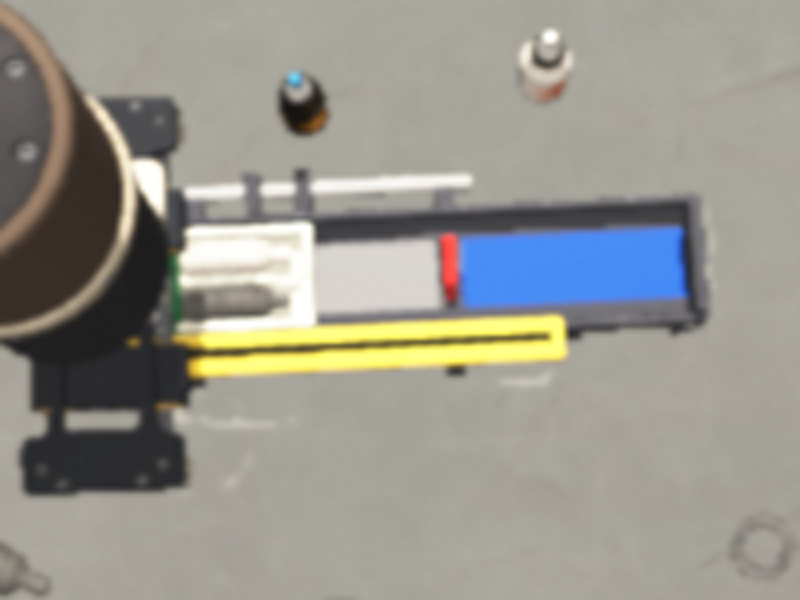

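Scene view: the rack finger tip is at about pixel (308,264), with the treadle finger over the bar. I'll compare that with the projected position and let the arm settle.

```bash
python3 -m inch '[[[0,0,0,0,0,0,0.545],[0,0,0,0,0,0,0.545]]]'
python3 - <<'E'
from h import *
togo(-.028,.156,.095)
c=camera_info("scene");f=240/np.tan(np.radians(c["vertical_fov"]/2))
p=get_state()["eef_pos"];cur=Rz.T@(p[:2]-O)
for dx in(-41,-20,20,41):
  for dy in (-9.5,9.5):
    w=np.array([*(O+Rz@(cur+np.array([dx,dy])/1000)),p[2]]);X=np.array(c["R"])@w+c["t"];u=X[:2]/X[2]*f+[c["cx"],c["cy"]]
    print(dx,dy,np.round((u-[260,200])*5))
E
```

```text
t: 3.9
eef_pos: [0.4976, 0.0899, 0.112]
ee_rot: [-3.139, 0.001, -1.52]
force: [0.3, -0.5, 0.3]
width: 0.04
t 3.9 chute mm [-27.9 156. ] z 112.0 rot [-3.1393e+00  1.1000e-03 -1.5197e+00] w 40.0 F [ 0.3 -0.6] 0.3
tool shift units [-0.      0.0003  0.034 ]
-41 -9.5 [390. 328.]
-41 9.5 [373. 345.]
-20 -9.5 [347. 319.]
-20 9.5 [330. 337.]
20 -9.5 [267. 304.]
20 9.5 [249. 320.]
41 -9.5 [226. 295.]
41 9.5 [208. 312.]
```

Projection and image match. I'll descend onto the treadle.

```bash
python3 -m inch '[[[0,0,0.014,0,0,0,0.545],[0,0,0.014,0,0,0,0.545],[0,0,0.014,0,0,0,0.545],[0,0,0.014,0,0,0,0.545],[0,0,0.014,0,0,0,0.545],[0,0,0.014,0,0,0,0.545],[0,0,0.014,0,0,0,0.545],[0,0,0.010,0,0,0,0.545],[0,0,0,0,0,0,0.545],[0,0,0,0,0,0,0.545]]]'
python3 - <<'E'
from h import *
togo(-.028,.156,.052)
for n,(x0,y0,x1,y1) in {"scene":(260,200,400,310),"top":(220,180,420,330)}.items():
    f=grab_frame(n); cv2.imwrite(f"pics/{n}2.png",cv2.resize(f[y0:y1,x0:x1],None,fx=4 if n=="top" else 5,fy=4 if n=="top" else 5,interpolation=2))
E
```

```text
t: 4.9
eef_pos: [0.4954, 0.089, 0.0559]
ee_rot: [3.139, -0.001, -1.519]
force: [-4.5, 0.3, 8.0]
width: 0.0398
t 4.9 chute mm [-30.2 155.2] z 55.9 rot [ 3.1386e+00 -1.4000e-03 -1.5192e+00] w 39.8 F [-4.5  0.6] 8.0
tool shift units [-0.0016 -0.0043  0.0078]
```

View pics/scene2.png

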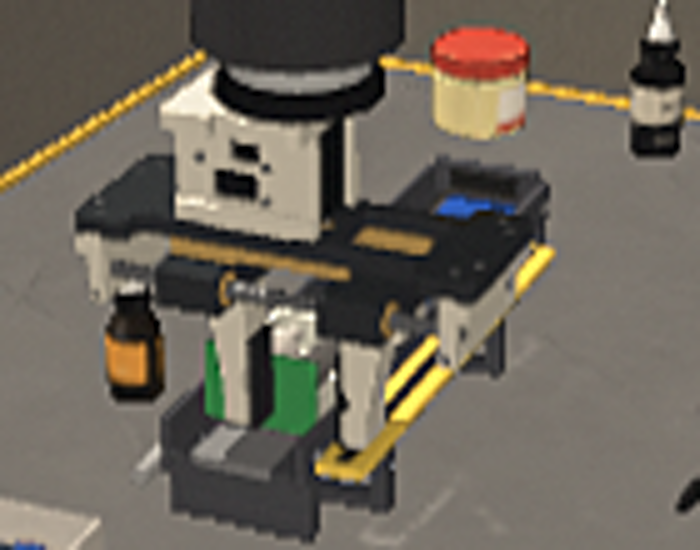

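View pics/top2.png

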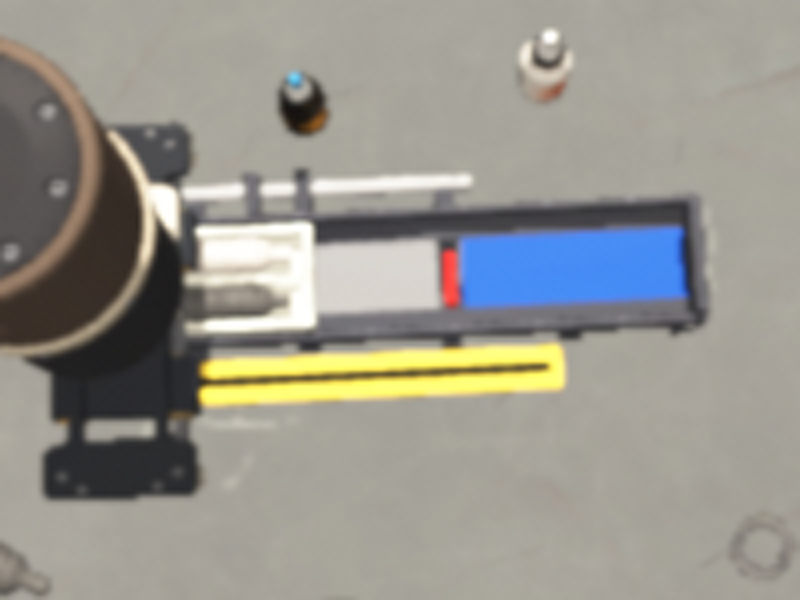

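The treadle is nearly down and the rack finger stands behind the green plate. Next I'll press it to the stop.

```bash
python3 -m inch '[[[0,0,0.005,0,0,0,0.545],[0,0,0.004,0,0,0,0.545],[0,0,0,0,0,0,0.545],[0,0,0,0,0,0,0.545]]]'
python3 -m inch '[[[0,0,0.003,0,0,0,0.545],[0,0,0,0,0,0,0.545],[0,0,0,0,0,0,0.545]]]'
python3 -c "from h import *;togo(-.028,.156,.052)"
```

```text
t: 5.4
eef_pos: [0.4948, 0.0889, 0.0518]
ee_rot: [3.138, -0.001, -1.519]
force: [-9.3, 1.5, 14.2]
width: 0.0399
t: 5.7
eef_pos: [0.4947, 0.0889, 0.0513]
ee_rot: [3.138, -0.002, -1.519]
force: [-13.5, 1.5, 26.0]
width: 0.0397
t 5.7 chute mm [-30.9 155.2] z 51.3 rot [ 3.1379e+00 -1.5000e-03 -1.5190e+00] w 39.7 F [-13.4   2.2] 26.0
tool shift units [-0.0017 -0.0057 -0.0015]
```

```bash
python3 -m inch '[[[0.004,0,-0.0008,0,0,0,0.545],[0.006,0,0,0,0,0,0.545],[0.006,0,0,0,0,0,0.545],[0.008,0,0,0,0,0,0.545],[0.01,0,0,0,0,0,0.545],[0.01,0,0,0,0,0,0.545],[0.01,0,0,0,0,0,0.545],[0.01,0,0,0,0,0,0.545],[0.01,0,0,0,0,0,0.545],[0.01,0,0,0,0,0,0.545],[0.01,0,0,0,0,0,0.545],[0.01,0,0,0,0,0,0.545],[0.01,0,0,0,0,0,0.545],[0.008,0,0,0,0,0,0.545],[0.004,0,0,0,0,0,0.545],[0,0,0,0,0,0,0.545]]]'
python3 - <<'E'
from h import *
togo(-.028,-.05,.052)
for n,(x0,y0,x1,y1) in {"scene":(260,200,400,310),"top":(220,180,420,330)}.items():
    f=grab_frame(n); cv2.imwrite(f"pics/{n}3.png",cv2.resize(f[y0:y1,x0:x1],None,fx=4 if n=="top" else 5,fy=4 if n=="top" else 5,interpolation=2))
E
```

```text
t: 7.3
eef_pos: [0.5027, 0.0287, 0.0521]
ee_rot: [-3.136, 0.003, -1.519]
force: [-1.6, 8.0, 10.2]
width: 0.0399
t 7.3 chute mm [-25.9  94.6] z 52.1 rot [-3.1365e+00  2.5000e-03 -1.5186e+00] w 39.9 F [-1.2  8.1] 10.2
tool shift units [ 0.2892  0.0048 -0.0006]
```

View pics/scene3.png

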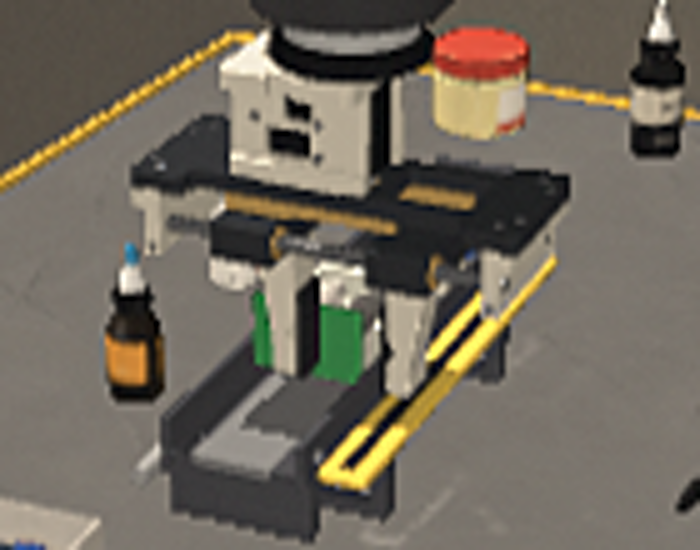

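View pics/top3.png

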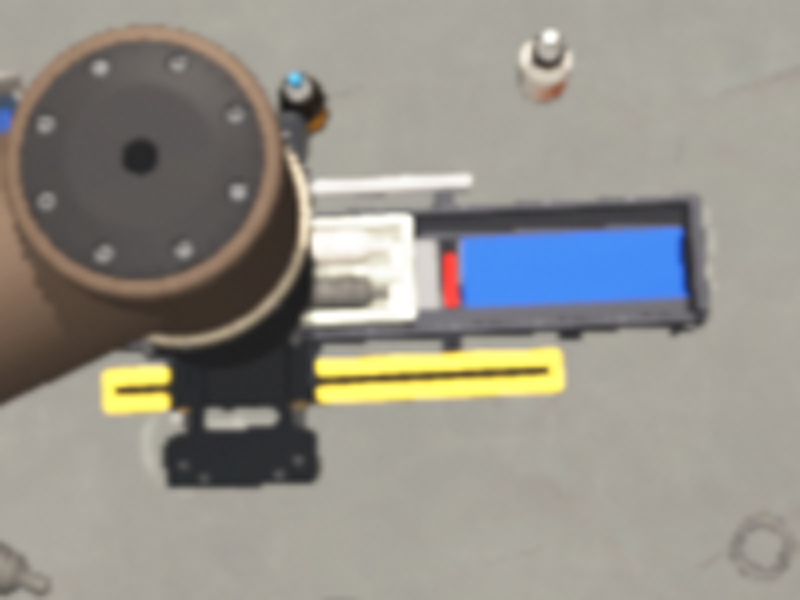

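The rack moves cleanly and the gate stays down, with the rack's front edge just before the slot. I'll continue with slightly more pressure.

```bash
python3 -m inch '[[[0,0.004,0.0016,0,0,0,0.545],[0.004,0,0,0,0,0,0.545],[0.008,0,0,0,0,0,0.545],[0.01,0,0,0,0,0,0.545],[0.01,0,0,0,0,0,0.545],[0.01,0,0,0,0,0,0.545],[0.01,0,0,0,0,0,0.545],[0.01,0,0,0,0,0,0.545],[0.01,0,0,0,0,0,0.545],[0.01,0,0,0,0,0,0.545],[0.01,0,0,0,0,0,0.545],[0.01,0,0,0,0,0,0.545],[0.01,0,0,0,0,0,0.545],[0.01,0,0,0,0,0,0.545],[0.01,0,0,0,0,0,0.545]]]'
python3 -c "from h import *;togo(-.028,-.05,.052)"
```

```text
t: 8.9
eef_pos: [0.5053, -0.0367, 0.052]
ee_rot: [-3.134, 0.003, -1.518]
force: [-1.3, 15.1, 17.0]
width: 0.0399
t 8.9 chute mm [-26.6  29.1] z 52.0 rot [-3.1341e+00  2.8000e-03 -1.5177e+00] w 39.9 F [-0.5 15.2] 17.0
tool shift units [ 0.1582  0.0033 -0.0004]
```

```bash
python3 -m inch '[[[0.01,0.001,0,0,0,0,0.545],[0.01,0.001,0,0,0,0,0.545],[0.01,0,0,0,0,0,0.545],[0.01,0,0,0,0,0,0.545],[0.01,0,0,0,0,0,0.545],[0.01,0,0,0,0,0,0.545],[0.01,0,0,0,0,0,0.545],[0.01,0,0,0,0,0,0.545],[0.01,0,0,0,0,0,0.545],[0.01,0,0,0,0,0,0.545],[0.01,0,0,0,0,0,0.545],[0.01,0,0,0,0,0,0.545],[0.01,0,0,0,0,0,0.545],[0.01,0,0,0,0,0,0.545],[0.008,0,0,0,0,0,0.545],[0.004,0,0,0,0,0,0.545],[0,0,0,0,0,0,0.545]]]'
python3 - <<'E'
from h import *
togo(-.028,-.05,.052)
for n,(x0,y0,x1,y1) in {"scene":(260,200,400,310),"top":(220,180,420,330)}.items():
    f=grab_frame(n); cv2.imwrite(f"pics/{n}4.png",cv2.resize(f[y0:y1,x0:x1],None,fx=4 if n=="top" else 5,fy=4 if n=="top" else 5,interpolation=2))
E
```

```text
t: 10.6
eef_pos: [0.5079, -0.1134, 0.052]
ee_rot: [-3.135, 0.002, -1.518]
force: [-0.9, 13.7, 17.0]
width: 0.04
t 10.6 chute mm [-27.8 -47.6] z 52.0 rot [-3.1350e+00  1.5000e-03 -1.5182e+00] w 40.0 F [-0.2 13.7] 17.0
tool shift units [ 0.0048  0.0003 -0.0001]
```

View pics/scene4.png

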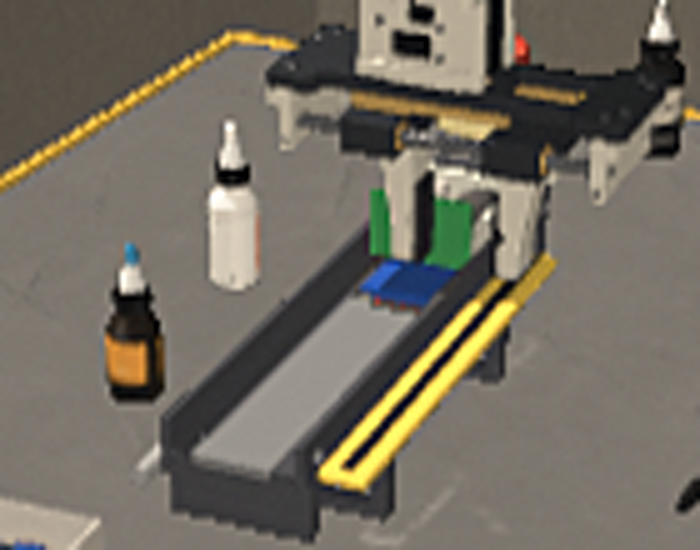

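View pics/top4.png

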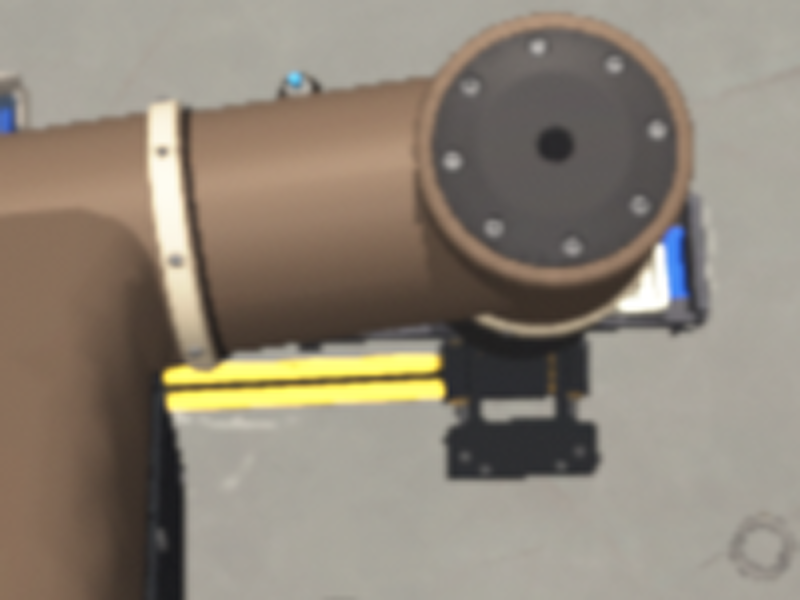

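The rack's rear face is at about y -57, well past the gate, and the finger clears the blade by about 15 mm. I'll back off the plate slightly, then lift straight up.

```bash
python3 -m inch '[[[-0.006,0,0,0,0,0,0.545],[-0.006,0,0,0,0,0,0.545],[-0.004,0,0,0,0,0,0.545],[0,0,-0.01,0,0,0,0.545],[0,0,-0.014,0,0,0,0.545],[0,0,-0.014,0,0,0,0.545],[0,0,-0.014,0,0,0,0.545],[0,0,-0.014,0,0,0,0.545],[0,0,-0.02,0,0,0,0.545],[0,0,-0.04,0,0,0,0.545],[0,0,-0.06,0,0,0,0.545],[0,0,-0.06,0,0,0,0.545],[0,0,-0.06,0,0,0,0.545],[0,0,0,0,0,0,0.545]]]'
python3 -c "from h import *;togo(-.2,.25,.3)"
```

```text
t: 12.1
eef_pos: [0.5052, -0.1074, 0.2073]
ee_rot: [-3.136, -0.0, -1.519]
force: [0.2, -0.4, 0.8]
width: 0.0399
t 12.1 chute mm [-30.2 -41.4] z 207.3 rot [-3.1364e+00 -2.0000e-04 -1.5188e+00] w 39.9 F [ 0.2 -0.4] 0.8
tool shift units [-0.5835  0.3376 -0.1873]
```

```bash
python3 -m inch '[[[0.04,0.02,-0.01,0,0,0,0.545],[0.08,0.04,-0.01,0,0,0,0.545],[0.08,0.04,-0.01,0,0,0,0.545],[0.08,0.04,0,0,0,0,0.545],[0.08,0.04,0,0,0,0,0.545],[0.08,0.04,0,0,0,0,0.545],[0.08,0.04,0,0,0,0,0.545],[0.08,0.04,0,0,0,0,0.545],[0.08,0.04,0,0,0,0,0.545],[0.08,0.04,0,0,0,0,0.545],[0.08,0.04,0,0,0,0,0.545],[0.08,0.04,0,0,0,0,0.545],[0.04,0.02,0,0,0,0,0.545],[0,0,0,0,0,0,0.545]]]'
python3 - <<'E'
from h import *
for n,(x0,y0,x1,y1) in {"scene":(260,200,400,310),"top":(220,180,420,330)}.items():
    f=grab_frame(n); cv2.imwrite(f"pics/{n}5f.png",f);cv2.imwrite(f"pics/{n}5.png",cv2.resize(f[y0:y1,x0:x1],None,fx=4 if n=="top" else 5,fy=4 if n=="top" else 5,interpolation=2))
im=cv2.imread("pics/top5f.png");roi=(230,215,420,290)
ch=lambda u,v,z:Rz.T@(ray("top",u,v,z)[:2]-O)*1000
for nm,lo,hi,z in(("yellow",(22,100,120),(35,255,255),.081),("green",(45,80,60),(80,255,255),.082),("red",(0,150,80),(8,255,255),.05)):
    print(nm,np.round([ch(*p,z) for p in cv2.boxPoints(rect(mask(im,lo,hi,roi)))],1).tolist())
E
```

```text
t: 13.5
eef_pos: [0.2866, -0.6003, 0.2162]
ee_rot: [3.139, 0.003, -1.523]
force: [0.4, 0.1, 0.1]
width: 0.0396
yellow [[-31.9, 181.4], [-31.9, -81.3], [-57.9, -80.9], [-58.0, 180.6]]
green [[27.9, -57.7], [27.9, -64.8], [-28.6, -64.3], [-28.7, -57.2]]
red [[19.8, -15.5], [19.5, -22.4], [-15.3, -20.7], [-15.0, -13.8]]
```

View pics/scene5.png

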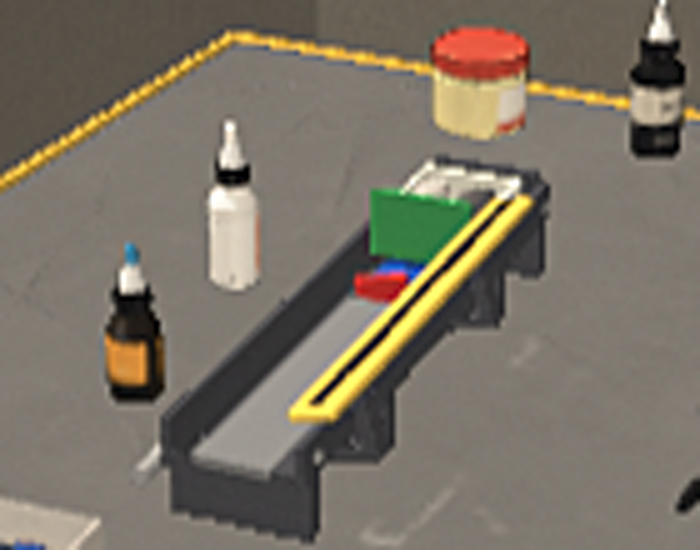

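View pics/top5.png

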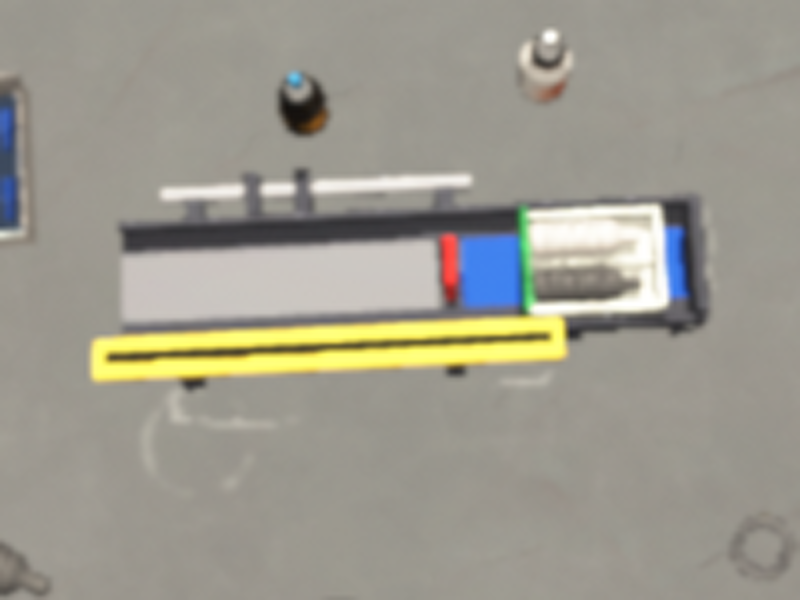

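View pics/top5f.png

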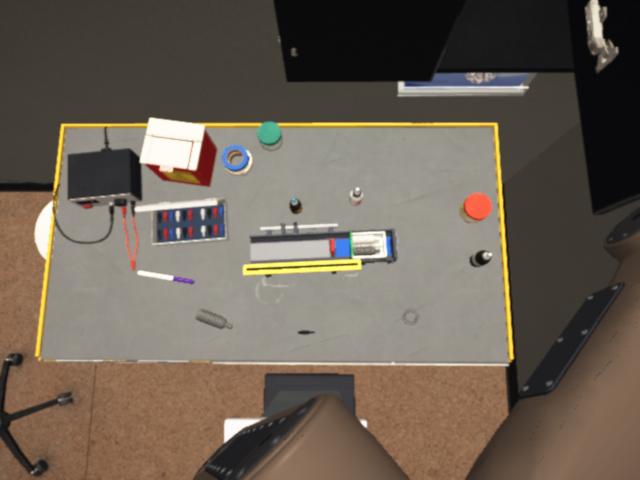

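The rack sits in the bay with both grips in it. The gate blade reads the same position as at the start, and the bystanders are unmoved.

```bash
python3 -c "from station import *;print(job_done(),get_state()['t'])"
```

```text
the job is handed in; nothing more can be done
the job is handed in; nothing more can be done
```

The rack is in the blue bay with both grips still in their slots, and the red gate has sprung fully up behind it. One fingertip held the treadle at its stop while the other pushed the green plate about 200 mm. I then backed off the plate, lifted straight up and moved the arm clear. The job was handed in shortly after 13.5 s on the robot clock.

- **Rack:** its rear face is at chute y ≈ -57 mm, about 34 mm past the gate blade and square in the chute.
- **Gate and treadle:** the blade image is within 0.1 mm of its shut position at the start, and the treadle is back at its raised position.
- **Bystanders:** the bottles, jar and marker look unmoved in the top view.
- **Forces:** the highest force I read was about 29 N, while pressing the treadle to its stop. I only read force at the end of each move.

No check failed or disagreed.

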